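# Index the swivel drilling jig to its drill guide and lock it

## Task

The swivel plate of the drilling jig is locked in its middle position: pull its T-knob plunger up and twist it so that it stays out, swing the plate by its handle until the scribed cross on the aluminium blank is under the drill guide (the stand with the hollow bush, not the one with the clamp screw), then twist the knob back so that the plunger drops fully home and locks the plate. Leave the tape measure beside the jig where it lies.

Things in the scene. Friction and masses are not known exactly. Their poses are not given: they have to be found in the camera images.
- fixture: The drilling jig, fixed to the bench: grey base plate 205 x 156 x 12 mm. Origin: on the swivel plate's vertical pivot axis, at bench level; z up; +x is where the handle points when the swivel is in the middle (blank and stands are on the -x side), +y to the left of that. The plunger axis is at x = 0, y = -75 mm, over a bracket with a two-cheek steel fork up to 70 mm high.
- swivel (a joint): Swivel plate angle in rad, positive anticlockwise from above, 0 = middle. A round steel plate, top 28 mm above the bench, with a notched rim under the plunger. Notches at -0.524, 0 and +0.524 rad; end stops at +-0.68. Light friction (about 1 N at the handle); it stays where it is left. The plunger's round tip draws the plate in if it is within about 0.05 rad of a notch. With the plunger home the plate is locked to about +-0.02 rad.
- handle_grip (a point): Centre of the swivel's handle: upright black cylindrical knob, 28 mm diameter, 42 mm tall (98 to 140 mm above the bench, this point at 119 mm) on a 12 mm steel post, 90 mm from the pivot axis, opposite to the blank; it moves with the plate. Site axes are the plate's.
- blank_mark (a point): The scribed cross on top of the aluminium blank (64 x 44 x 8 mm plate clamped on the swivel arm), 36 mm above the bench, 85 mm from the pivot axis, on the side opposite the handle; it moves with the plate.
- guide_hole (a point): Lower mouth of the drill guide's hole: hollow steel bush, 24 mm diameter with a 31 mm collar, held over the blank's path by a dark stand, top 67 mm above the bench; the hole axis is vertical, 85 mm from the pivot axis. It stands at one of two stations, at the left or right notch of the swivel; this point is 5 mm above the blank. Fixed.
- clamp_pad (a point): Underside of the round pad of the other stand's clamp screw (8 mm spindle with a small cross bar, top 69 mm above the bench), at the other station. Fixed; not used in this job.
- plunger (a joint): Height of the plunger in m: 0 = fully home (pin in a notch, plate locked), up to 0.029. A spring pulls it down with 4.5 N at 0 and 9 N at the top. The plate is free from about 0.014 up. Resting on the plate between notches it reads about 0.014.
- knob (a joint): Twist of the plunger's T-knob in rad, positive anticlockwise from above; stops at -0.08 and 1.45. At 0 its cross pin lies in the fork slot and the plunger can go home; it can be twisted only when pulled up more than 0.0225 m. Twisted beyond about 0.6 rad and let go, the cross pin rests on top of the fork and the plunger stays out, at about 0.0225. Let go within about 0.3 rad of 0 it drops into the slot.
- knob_grip (a point): Centre of the black T-knob: bar 52 mm long (its x axis), 16 mm thick (its y axis, the way to grip it), 22 mm tall, 93 mm above the bench when home; the fork's top is 12 mm below the bar's underside then. It rises and turns with the plunger. About 25 mm of free depth is below this point when home (to the fork). z up; this point is on the plunger axis.
- measure: White tape measure with a yellow disc, 97 x 78 x 38 mm, lying loose on the bench to the left of the jig; origin at its underside. To be left alone.

How it is judged:
By the outcome, as a careful person would: the job done as asked, in the order asked, and still so for the second after the job is handed in, with the robot touching nothing.
It also fails if it takes over 56 s, if anything falls off the work surface, if the arm or the gripper's body presses on something with over 40 N, if the wrist force passes 120 N, or if a joint passes its speed limit or range.

## Robot

A 7-joint arm with a two-finger parallel gripper is mounted at the origin on the work surface; the furniture and walls round the work are solid. World frame = base frame: x ahead of the robot, y to its left, z up, the work surface at z = 0. Lengths are in m, angles in rad, forces in N, time in s.
With the tool pointing down it reaches from about 0.4 to 0.85 m from the base axis. Payload 10.4 kg.
Tool frame: the origin (TCP) lies on the centre line of the jaws, within the pads' length; the fingertips stand 17 mm ahead of it and the grasp point (between the pads) lies 2 mm behind it; y points along the fingers, x is the direction in which the jaws open and shut, and the axes are right-handed (so a half turn about y gives the same grasp; the last joint's range is limited). The gripper opens to 85 mm and grips with 20 to 120 N. Pads are 22 mm wide; open, the fingers measure 114 mm over their backs; the gripper's body (76 mm by 85 mm) begins 54 mm behind the grasp point. The pads swing forward as they close: fully open they stand 13 mm farther back than shut.
Start: joints at [1.164, 0.332, -0.065, 1.46, 0.022, 1.35, -0.088], TCP at [0.234, -0.58, 0.248] pointing down, gripper open.
Joint ranges: [-2.6, 2.6], [-0.5, 2.12], [-1.47, 1.34], [0.16, 2.42], [-1.27, 4.41], [0.06, 2.06], [-2.6, 2.6]. Speed limits (rad/s): [2.22, 2.22, 2.79, 2.79, 3.14, 3.14, 3.14].

## Interface

Orientations are given as a rotation vector (axis times angle).
In Python, from cell import arm, vision gives the robot as it stands.
- The arm moves only by the tool carry_out, never from a script. Its argument "rows" is a list of rows, each an object with "travel": the shift along the tool's x, y, z in m, a list of three; "twist": the turn about the tool's y in rad. In form: [{"travel": [tx, ty, tz], "twist": twist}, ...]. A call has 1 to 5 rows; each row shifts and turns the commanded pose from where the row before left it, along the tool's axes as they then stand; what a row does not reach is not made up. A row lasts 1/8 s, in which the tool goes at most 62.5 mm and 10.7 degrees, less where a joint would pass 70% of its speed; a pose out of reach is approached as far as the arm can. A call with a gripper value outside its range is refused whole. "fingers" is the finger opening in m, from 0 to 0.0854, set as the call begins (left out, the last holds). The fingers move at their own pace and stop on an object; "newtons" is the grip in N (left out, the last holds). Time passes only in rows, so rows that do not move let the fingers close. It gives the time, the measured TCP pose, the force and the opening at its end, in the units of the state.
- arm.observe(): the state, without advancing time (a new reading comes with each control period).
- vision.read_camera(name): name is "scene" or "top"; returns a dict with "img" (480x640x3 uint8, red, green, blue), "fx", "fy", "cx", "cy" (pixels), "position" and "rotation" of the camera in the world. Camera axes: x right, y up, looking along -z (the intrinsics and any distortion apply to the point x, -y, -z); pixel columns grow to the right and rows downward; lengths in m; the calibration is good to about 2 mm. A picture is of the moment at which its call begins. There is no depth.
- arm.hand_in(): hands the job in, once; it reports no verdict.
The state is a dict: "time_s": time; "qpos": joint angles; "qd": joint speeds; "effort": joint torques, N m; "tcp_pos": TCP position; "eef_rot": TCP orientation; "force": force on the tool from outside, world axes, zero at the start; "wrist_torque": the same for the moment, N m; "opening": finger opening in m.
Only numpy, scipy, OpenCV 4.12 (cv2) and the standard library are available. Lean on these libraries where they do the work, as an engineer would, in place of code of your own. Each camera call takes 0.05 s, during which the arm holds its last target.

## Working session

There is one attempt and no reset: what is moved stays moved. The work goes in short steps, Python scripts to look and compute and a tool call to move; the robot and the scene stay as the last step left them, time stands still between calls to the robot, and variables do not carry over. Pictures are saved under pics/ and viewed, and the job is handed in when it is done.

Besides the shell and the picture viewer there is one more tool, called after ">>>" as name(argument=value, ...), one argument or row to a line, values as JSON. carry_out: Moves the arm, as the interface text tells. Its arguments: {"type":"object","properties":{"rows":{"type":"array","items":{"type":"object","properties":{"travel":{"type":"array","items":{"type":"number"}},"twist":{"type":"number"}}}},"fingers":{"type":"number"},"newtons":{"type":"number"}},"required":["rows"]}

```bash
ls; mkdir -p pics; python3 - <<'E'
from cell import arm, vision
import cv2
print(arm.observe())
for n in("scene","top"):
    c=vision.read_camera(n); cv2.imwrite(f"pics/{n}0.png",c["img"][:,:,::-1])
    print({k:v for k,v in c.items() if k!="img"})
E
```

```text
pics
{'time_s': 0.0, 'qpos': array([ 1.16441951,  0.33291419, -0.06472327,  1.46097042,  0.02159224,
        1.34989768, -0.08849399]), 'qd': array([-2.99210052e-04, -1.32583198e-03, -1.94764345e-04,  1.28998006e-03,
       -1.52172538e-05,  4.43516565e-04, -6.02305902e-04]), 'effort': array([ 4.95399781e-04, -6.25441146e+01,  4.93447250e-02, -3.91609097e+01,
        1.61624153e-02,  9.78079566e-03,  9.34498507e-05]), 'tcp_pos': array([ 0.23388955, -0.57919325,  0.24747566]), 'eef_rot': array([-1.36587366,  0.92292487, -0.92083416]), 'force': array([ 0.4948978 , -0.12789731, -0.06348531]), 'wrist_torque': array([-0.00690832, -0.01381791,  0.00408028]), 'opening': 0.08536687257904797}
{'fx': 588.3784470249825, 'fy': 588.3784470249825, 'cx': 324.61353084496443, 'cy': 235.8643533017075, 'position': array([0.02834758, 0.37845815, 0.68324231]), 'rotation': array([ 0.38870836, -1.00576617, -2.25346937])}
{'fx': 602.4764726889392, 'fy': 602.4764726889392, 'cx': 313.926974312308, 'cy': 230.03759242784656, 'position': array([ 0.29010839, -0.08950252,  0.96573312]), 'rotation': array([ 0.15441469, -0.12078804, -1.58538224])}
```

View pics/scene0.png

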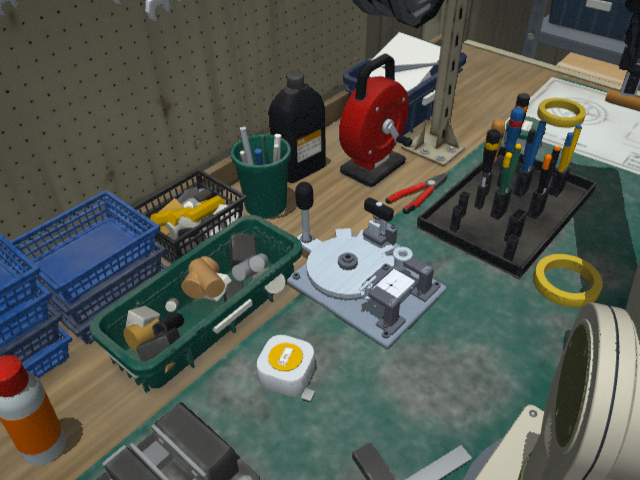

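View pics/top0.png

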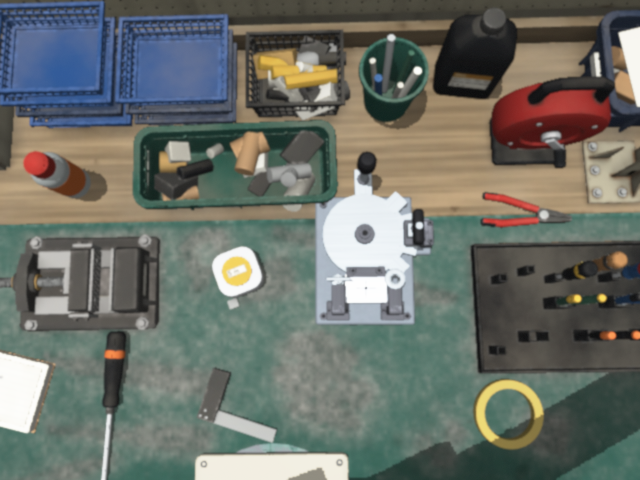

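```bash
python3 - <<'E'
import cv2
a=cv2.imread("pics/top0.png")[140:335,300:450]; cv2.imwrite("pics/topc.png",cv2.resize(a,None,fx=3,fy=3,interpolation=2))
a=cv2.imread("pics/scene0.png")[170:350,280:460]; cv2.imwrite("pics/scenec.png",cv2.resize(a,None,fx=3.3,fy=3.3,interpolation=2))
E
```

```text
(no output)
```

View pics/topc.png

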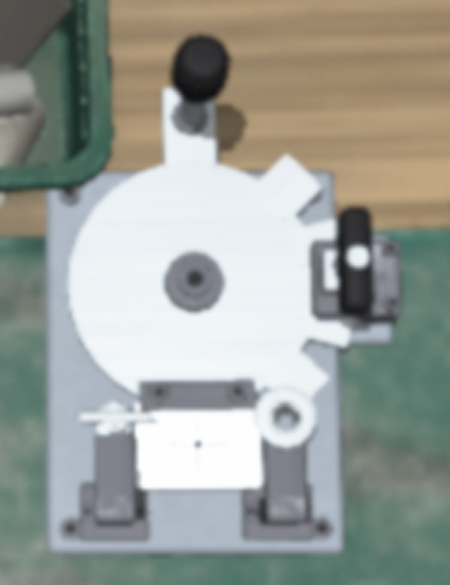

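View pics/scenec.png

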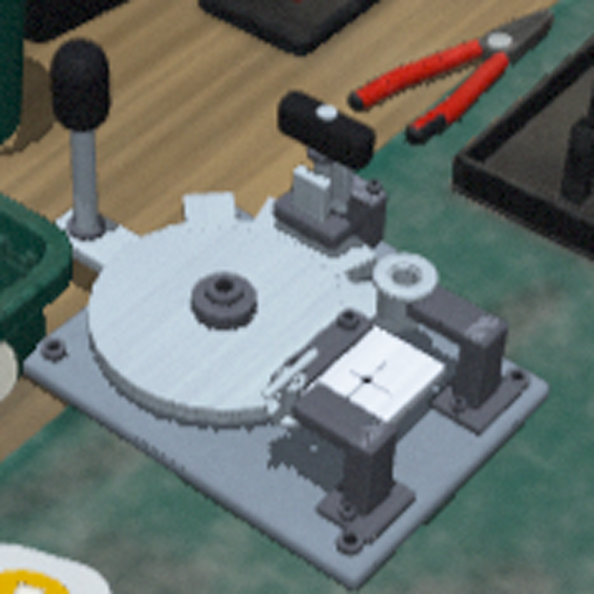

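```bash
cat > h.py <<'E'
import numpy as np, cv2, json
from scipy.spatial.transform import Rotation as R
C={'scene':(588.378,324.6135,235.864,[0.02834758,0.37845815,0.68324231],[0.38870836,-1.00576617,-2.25346937]),
'top':(602.476,313.927,230.0376,[0.29010839,-0.08950252,0.96573312],[0.15441469,-0.12078804,-1.58538224])}
def ray(n,u,v):
    f,cx,cy,p,r=C[n]; d=R.from_rotvec(r).apply([(u-cx)/f,-(v-cy)/f,-1]); return np.array(p),d/np.linalg.norm(d)
def atz(n,u,v,z):
    p,d=ray(n,u,v); return p+d*(z-p[2])/d[2]
def proj(n,P):
    f,cx,cy,p,r=C[n]; q=R.from_rotvec(r).inv().apply(np.array(P)-p); return cx-f*q[...,0]/q[...,2], cy+f*q[...,1]/q[...,2]
def tri(a,b):
    p,d=ray('top',*a);q,e=ray('scene',*b)
    A=np.stack([d,-e],1);s=np.linalg.lstsq(A,q-p,rcond=None)[0]
    return (p+d*s[0]+q+e*s[1])/2,np.linalg.norm(p+d*s[0]-q-e*s[1])
E
python3 - <<'E'
from h import *
np.set_printoptions(precision=4,suppress=True)
t=lambda u,v:(300+u/3,140+v/3); s=lambda u,v:(280+u/3.3,170+v/3.3)
for n,a,b,z in [('stud',(357,257),(327,113),.105),('cross',(198,444),(366,380),.036),('bush',(287,417),(405,275),.067),('boss',(195,279),(223,287),.04),('handletop',(203,58),(80,50),.14)]:
    print(n,tri(t(*a),s(*b)),atz('top',*t(*a),z),atz('scene',*s(*b),z))
for n,a in [('TL',(47,172)),('BL',(50,550)),('BR',(342,553)),('TR',(333,172))]: print(n,atz('top',*t(*a),.012))
for n,a in [('L',(22,365)),('B',(357,590)),('R',(548,385))]: print(n,atz('scene',*s(*a),.012))
print('bin corner',tri((335,203),(300,250)),tri((335,124),(300,228)))
print(R.from_rotvec([-1.36587366,  0.92292487, -0.92083416]).as_matrix())
E
```

```text
stud (array([ 0.4459, -0.2256,  0.1   ]), np.float64(0.001273458290931025)) [ 0.4455 -0.2245  0.105 ] [ 0.4417 -0.2208  0.105 ]
cross (array([ 0.3622, -0.15  ,  0.0321]), np.float64(0.000872772683897777)) [ 0.3623 -0.1496  0.036 ] [ 0.3598 -0.1471  0.036 ]
bush (array([ 0.3729, -0.1928,  0.0611]), np.float64(0.00022937510332510095)) [ 0.3724 -0.1921  0.067 ] [ 0.3695 -0.1875  0.067 ]
boss (array([ 0.4475, -0.1508,  0.0381]), np.float64(0.0005061748117723477)) [ 0.4474 -0.1505  0.04  ] [ 0.4461 -0.1493  0.04  ]
handletop (array([ 0.537 , -0.1516,  0.1363]), np.float64(0.0010098212714133954)) [ 0.5363 -0.151   0.14  ] [ 0.533  -0.1482  0.14  ]
TL [ 0.5126 -0.0743  0.012 ]
BL [ 0.3104 -0.0723  0.012 ]
BR [ 0.3062 -0.224   0.012 ]
TR [ 0.5091 -0.2284  0.012 ]
L [ 0.5037 -0.0681  0.012 ]
B [ 0.3023 -0.064   0.012 ]
R [ 0.3046 -0.2194  0.012 ]
bin corner (array([ 0.4967, -0.1017,  0.0573]), np.float64(0.01023742216996843)) (array([ 0.5799, -0.1268,  0.0596]), np.float64(0.08352848509651001))
[[ 0.3745 -0.0006  0.9272]
 [-0.9272  0.0014  0.3745]
 [-0.0015 -1.     -0.0001]]
```

>>> carry_out(
  rows=[
    {"travel":[-0.025,0,0.033],"twist":0},
    {"travel":[-0.025,0,0.033],"twist":0},
    {"travel":[-0.025,0,0.033],"twist":0},
    {"travel":[-0.025,0,0.033],"twist":0},
    {"travel":[-0.025,0,0.033],"twist":0},
  ],
  fingers=0.05,
  newtons=60,
)

```text
time_s: 0.72
tcp_pos: [0.3407, -0.4005, 0.248]
eef_rot: [-1.367, 0.922, -0.922]
force: [-0.1, 0.6, -0.2]
opening: 0.0498
```

>>> carry_out(
  rows=[
    {"travel":[-0.025,0,0.033],"twist":0},
    {"travel":[-0.025,0,0.033],"twist":0},
    {"travel":[-0.025,0,0.033],"twist":0.13},
    {"travel":[0,0,0],"twist":0.13},
    {"travel":[0,0,0],"twist":0.13},
  ],
)

```text
time_s: 1.35
tcp_pos: [0.4041, -0.2946, 0.2481]
eef_rot: [-1.205, 1.216, -1.216]
force: [-0.8, -0.6, -0.3]
opening: 0.0501
```

```bash
cat >> h.py <<'E'
def go(tgt, yaw=None):
    from cell import arm
    o=arm.observe(); M=R.from_rotvec(o['eef_rot']).as_matrix(); a=np.arctan2(M[1,0],M[0,0])
    print('tcp',o['tcp_pos'].round(4),'yaw deg',np.degrees(a).round(2),'travel',(M.T@(np.array(tgt)-o['tcp_pos'])).round(4),'j',o['qpos'].round(2),'F',o['force'].round(1))
    if yaw is not None: print('twist',round(-(np.radians(yaw)-a),3))
    return M
E
python3 -c "
from h import *
go([.446,-.2245,.15],-90.6)"
```

```text
tcp [ 0.4041 -0.2946  0.2481] yaw deg -90.53 travel [-0.0705  0.098   0.0413] j [ 0.82  0.07 -0.29  1.77  0.02  1.3  -1.06] F [-0.8 -0.6 -0.3]
twist 0.001
```

>>> carry_out(
  rows=[
    {"travel":[-0.0235,0.0,0.0138],"twist":0},
    {"travel":[-0.0235,0.02,0.0138],"twist":0},
    {"travel":[-0.0235,0.03,0.0138],"twist":0},
    {"travel":[0,0.048,0],"twist":0},
    {"travel":[0,0,0],"twist":0},
  ],
)

```text
time_s: 1.98
tcp_pos: [0.4436, -0.224, 0.1475]
eef_rot: [-1.209, 1.219, -1.208]
force: [-1.1, -0.5, 0.8]
opening: 0.0498
```

```bash
python3 - <<'E'
from h import *
from cell import arm, vision
go([.446,-.2245,.094],-90.6)
for n,(r0,r1,c0,c1) in dict(top=(140,335,300,500),scene=(100,300,290,490)).items():
    a=vision.read_camera(n)["img"][r0:r1,c0:c1,::-1]; cv2.imwrite(f"pics/{n}1.png",cv2.resize(a,None,fx=3,fy=3,interpolation=2))
E
```

```text
tcp [ 0.4436 -0.224   0.1475] yaw deg -90.33 travel [0.0007 0.0534 0.0027] j [ 0.71  0.16 -0.37  1.9   0.07  1.1  -1.25] F [-1.1 -0.5  0.8]
twist 0.005
```

View pics/scene1.png

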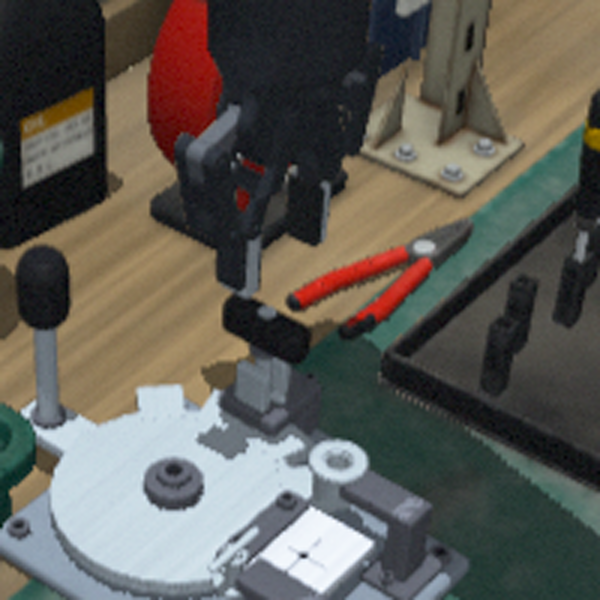

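View pics/top1.png

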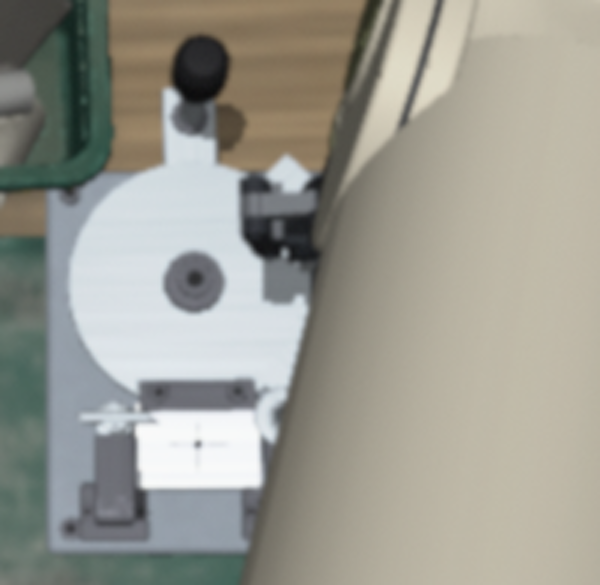

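```bash
python3 - <<'E'
from h import *
for z in (.13,.135): print([ (3*(u-290),3*(v-100)) for u,v in [proj('scene',[.4436,-.224+d,z]) for d in (0,.025,-.025)]])
print([ (3*(u-290),3*(v-100)) for u,v in [proj('scene',[.446,-.2245,.104])]])
E
```

```text
[(np.float64(270.5594857621184), np.float64(270.330282735895)), (np.float64(240.97608783839252), np.float64(293.20352048891965)), (np.float64(299.24634657458057), np.float64(248.15022791450008))]
[(np.float64(271.06214508402616), np.float64(262.55963810793185)), (np.float64(241.37656160343045), np.float64(285.39610121918366)), (np.float64(299.8448492598537), np.float64(240.4177400858494))]
[(np.float64(264.91725845314147), np.float64(307.5587305605119))]
```

>>> carry_out(
  rows=[
    {"travel":[0,0.02,0.001],"twist":0},
    {"travel":[0,0.02,0],"twist":0},
    {"travel":[0,0.0135,0],"twist":0},
    {"travel":[0,0,0],"twist":0},
    {"travel":[0,0,0],"twist":0},
  ],
)

```text
time_s: 2.7
tcp_pos: [0.4474, -0.2254, 0.0979]
eef_rot: [-1.206, 1.213, -1.215]
force: [0.7, -0.3, -0.5]
opening: 0.0499
```

```bash
python3 - <<'E'
from h import *
from cell import arm, vision
go([.445,-.224,.094],-90.6)
for n,(r0,r1,c0,c1) in dict(scene=(150,270,330,450)).items():
    a=vision.read_camera(n)["img"][r0:r1,c0:c1,::-1]; cv2.imwrite(f"pics/{n}2.png",cv2.resize(a,None,fx=5,fy=5,interpolation=2))
E
```

```text
tcp [ 0.4474 -0.2254  0.0979] yaw deg -90.37 travel [-0.0014  0.0039 -0.0024] j [ 0.7   0.23 -0.36  1.94  0.1   0.99 -1.28] F [ 0.7 -0.3 -0.5]
twist 0.004
```

View pics/scene2.png

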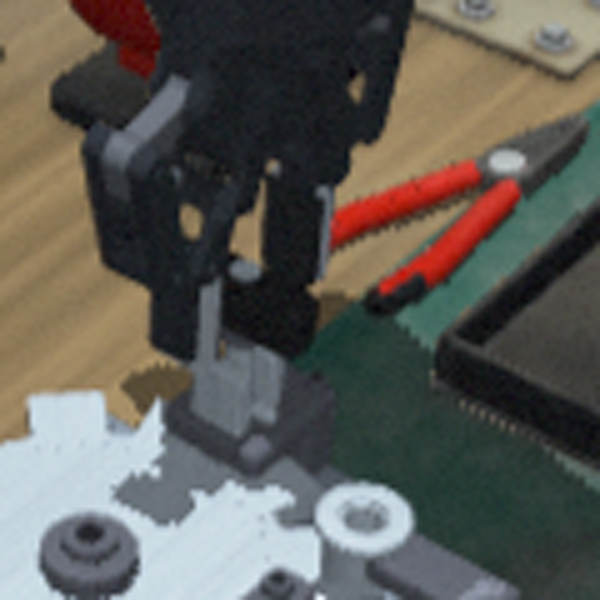

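>>> carry_out(
  rows=[
    {"travel":[0,0.004,-0.0015],"twist":0},
    {"travel":[0,0,0],"twist":0},
    {"travel":[0,0,0],"twist":0},
    {"travel":[0,0,0],"twist":0},
  ],
  fingers=0.0,
  newtons=60,
)

```text
time_s: 3.25
tcp_pos: [0.4451, -0.2247, 0.0928]
eef_rot: [-1.207, 1.214, -1.213]
force: [-2.2, 2.4, 2.6]
opening: 0.0149
```

>>> carry_out(
  rows=[
    {"travel":[0,-0.008,0],"twist":0},
    {"travel":[0,-0.009,0],"twist":0},
    {"travel":[0,-0.009,0],"twist":0},
    {"travel":[0,0,0],"twist":0},
  ],
)

```text
time_s: 3.75
tcp_pos: [0.445, -0.2248, 0.1191]
eef_rot: [-1.207, 1.214, -1.213]
force: [0.7, 1.9, -9.7]
opening: 0.0147
```

>>> carry_out(
  rows=[
    {"travel":[0,0,0],"twist":-0.15},
    {"travel":[0,0,0],"twist":-0.15},
    {"travel":[0,0,0],"twist":-0.15},
    {"travel":[0,0,0],"twist":-0.15},
  ],
)

```text
time_s: 4.25
tcp_pos: [0.4451, -0.2252, 0.1185]
eef_rot: [-1.435, 0.758, -0.758]
force: [1.3, 0.2, -10.1]
opening: 0.0152
```

>>> carry_out(
  rows=[
    {"travel":[0,0,0],"twist":-0.15},
    {"travel":[0,0,0],"twist":-0.15},
    {"travel":[0,0,0],"twist":-0.15},
    {"travel":[0,0,0],"twist":0},
  ],
)

```text
time_s: 4.75
tcp_pos: [0.4454, -0.2254, 0.1187]
eef_rot: [-1.531, 0.413, -0.415]
force: [1.5, -0.8, -9.6]
opening: 0.0149
```

```bash
python3 - <<'E'
from h import *
from cell import arm, vision
go([.445,-.224,.094],-30)
print(arm.observe()['wrist_torque'])
for n,(r0,r1,c0,c1) in dict(scene=(150,270,330,450)).items():
    a=vision.read_camera(n)["img"][r0:r1,c0:c1,::-1]; cv2.imwrite(f"pics/{n}3.png",cv2.resize(a,None,fx=5,fy=5,interpolation=2))
E
```

```text
tcp [ 0.4454 -0.2254  0.1187] yaw deg -30.26 travel [-0.0011  0.0247  0.001 ] j [ 0.81  0.21 -0.47  1.92  0.11  1.04 -0.24] F [ 1.5 -0.8 -9.6]
twist -0.005
[-0.1621606  -0.48398832  0.02373498]
```

View pics/scene3.png

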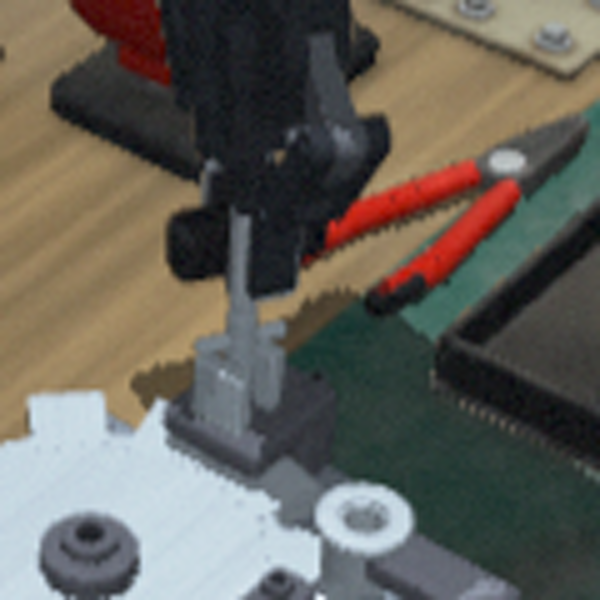

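>>> carry_out(
  rows=[
    {"travel":[0,0.0035,0],"twist":-0.1},
    {"travel":[0,0,0],"twist":0},
  ],
)

```text
time_s: 5.05
tcp_pos: [0.4454, -0.2254, 0.1155]
eef_rot: [-1.545, 0.337, -0.338]
force: [1.8, -0.7, -8.5]
opening: 0.015
```

>>> carry_out(
  rows=[
    {"travel":[0,0,0],"twist":0},
    {"travel":[0,0,0],"twist":0},
    {"travel":[0,0,0],"twist":0},
  ],
  fingers=0.05,
)

```text
time_s: 5.42
tcp_pos: [0.4456, -0.2251, 0.1158]
eef_rot: [-1.545, 0.335, -0.336]
force: [0.7, -0.3, -0.6]
opening: 0.0502
```

>>> carry_out(
  rows=[
    {"travel":[0,-0.03,0],"twist":0},
    {"travel":[0,-0.04,0],"twist":0},
    {"travel":[0,-0.01,0],"twist":0},
    {"travel":[0,0,0],"twist":0},
  ],
)

```text
time_s: 5.92
tcp_pos: [0.4455, -0.2252, 0.1956]
eef_rot: [-1.545, 0.334, -0.336]
force: [0.1, -0.0, -0.4]
opening: 0.05
```

```bash
python3 - <<'E'
from h import *
from cell import arm, vision
go([.536,-.151,.175])
for n,(r0,r1,c0,c1) in dict(scene=(100,270,280,450)).items():
    a=vision.read_camera(n)["img"][r0:r1,c0:c1,::-1]; cv2.imwrite(f"pics/{n}4.png",cv2.resize(a,None,fx=3.5,fy=3.5,interpolation=2))
E
```

```text
tcp [ 0.4455 -0.2252  0.1956] yaw deg -24.49 travel [0.0516 0.0206 0.105 ] j [ 0.84  0.13 -0.49  1.84  0.06  1.19 -0.1 ] F [ 0.1 -0.  -0.4]
```

View pics/scene4.png

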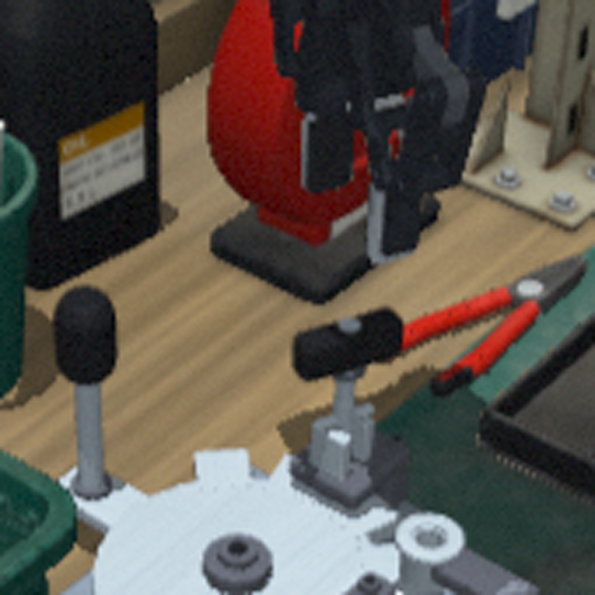

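```bash
python3 - <<'E'
from h import *
print('cup rim near',tri((393,97),(262,187)),'cup centre',tri((395,62),(262,152)))
for z in(.1,.12): print(atz('top',393,105,z),atz('scene',262,192,z))
M=go([.5365,-.1505,.19],-75)
E
```

```text
cup rim near (array([ 0.67839633, -0.19902561,  0.03500519]), np.float64(0.01538808833131464)) cup centre (array([ 0.69321392, -0.20314746,  0.1064149 ]), np.float64(0.011817411218479873))
[ 0.63237611 -0.19497428  0.1       ] [ 0.61049057 -0.12887113  0.1       ]
[ 0.62446911 -0.19253769  0.12      ] [ 0.59052827 -0.11147427  0.12      ]
tcp [ 0.445  -0.2249  0.1947] yaw deg -24.48 travel [0.0524 0.0047 0.1056] j [ 0.84  0.13 -0.49  1.84  0.06  1.19 -0.1 ] F [ 0.6  0.6 -0.3]
twist 0.882
```

>>> carry_out(
  rows=[
    {"travel":[0.0175,0,0.0352],"twist":0},
    {"travel":[0.0175,0,0.0352],"twist":0},
    {"travel":[0.0175,0,0.0352],"twist":0.17},
    {"travel":[0,0,0],"twist":0.17},
    {"travel":[0,0,0],"twist":0.17},
  ],
  fingers=0.06,
)

```text
time_s: 6.6
tcp_pos: [0.5364, -0.1499, 0.1934]
eef_rot: [-1.443, 0.737, -0.732]
force: [0.4, -0.1, -0.5]
opening: 0.0602
```

>>> carry_out(
  rows=[
    {"travel":[0,0,0],"twist":0.17},
    {"travel":[0,0,0],"twist":0.17},
    {"travel":[0,0,0],"twist":0},
  ],
)

```text
time_s: 6.98
tcp_pos: [0.5362, -0.1504, 0.1939]
eef_rot: [-1.335, 0.991, -0.988]
force: [-0.3, -0.7, 0.4]
opening: 0.0599
```

```bash
python3 - <<'E'
from h import *
from cell import arm, vision
go([.5365,-.1505,.12],-75)
for n,(r0,r1,c0,c1) in dict(scene=(80,250,230,400),top=(130,330,270,470)).items():
    a=vision.read_camera(n)["img"][r0:r1,c0:c1,::-1]; cv2.imwrite(f"pics/{n}5.png",cv2.resize(a,None,fx=3,fy=3,interpolation=2))
a=[cv2.resize(cv2.imread(f"pics/{n}5.png"),(390,390)) for n in('scene','top')]
cv2.imwrite("pics/b5.png",np.hstack(a))
E
```

```text
tcp [ 0.5362 -0.1504  0.1939] yaw deg -73.1 travel [0.0002 0.0739 0.0004] j [ 0.58  0.26 -0.46  1.7   0.12  1.22 -1.18] F [-0.3 -0.7  0.4]
twist 0.033
```

View pics/b5.png

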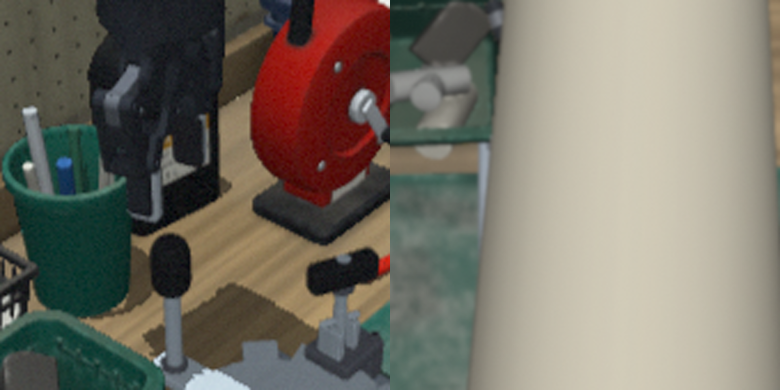

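>>> carry_out(
  rows=[
    {"travel":[0,0.018,0],"twist":0},
    {"travel":[0,0.012,0],"twist":0},
    {"travel":[0,0,0],"twist":0},
  ],
)

```text
time_s: 7.45
tcp_pos: [0.5359, -0.1505, 0.1636]
eef_rot: [-1.335, 0.992, -0.988]
force: [-0.1, -0.1, 0.5]
opening: 0.0599
```

```bash
python3 - <<'E'
from h import *
from cell import arm, vision
go([.5365,-.1505,.12],-75)
for n,(r0,r1,c0,c1) in dict(scene=(120,250,250,380)).items():
    a=vision.read_camera(n)["img"][r0:r1,c0:c1,::-1]; cv2.imwrite(f"pics/{n}6.png",cv2.resize(a,None,fx=4.5,fy=4.5,interpolation=2))
for P in ([.5362,-.1504,.14],[.5362,-.1504,.15]):
  u,v=proj('scene',P); print((u-250)*4.5,(v-120)*4.5)
E
```

```text
tcp [ 0.5359 -0.1505  0.1636] yaw deg -73.13 travel [0.0003 0.0436 0.0007] j [ 0.58  0.28 -0.45  1.73  0.13  1.16 -1.19] F [-0.1 -0.1  0.5]
twist 0.033
241.64717811780733 286.6418798446761
240.62734329503286 262.9763611732539
```

View pics/scene6.png

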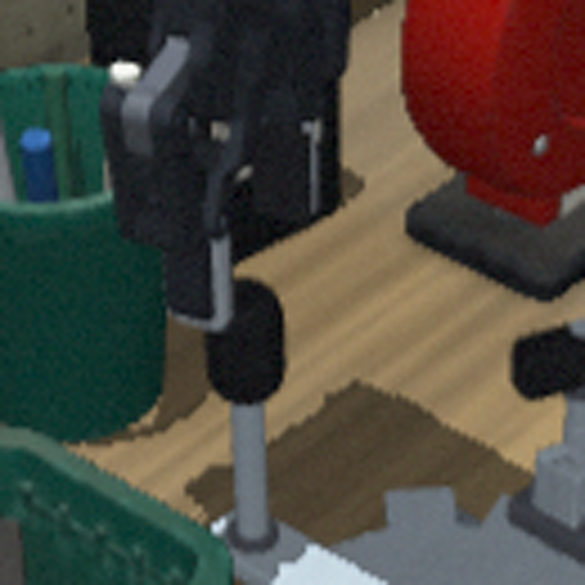

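```bash
python3 - <<'E'
from h import *
x=np.array([np.cos(np.radians(-73.1)),np.sin(np.radians(-73.1)),0]);z=np.array([-x[1],x[0],0])
for s in(-.03,.03):
  for w in(-.011,.011):
    u,v=proj('scene',np.array([.5359,-.1505,.1495])+s*x+w*z); print(s,w,(u-250)*4.5,(v-120)*4.5)
E
```

```text
-0.03 -0.011 232.57736890048315 321.3494553632335
-0.03 0.011 173.22168054007142 305.63551009203286
0.03 -0.011 307.3074994829569 224.62932499392033
0.03 0.011 250.0165571945555 210.320104864729
```

>>> carry_out(
  rows=[
    {"travel":[0,0.015,0],"twist":0},
    {"travel":[0,0.015,0],"twist":0},
    {"travel":[0,0.011,0],"twist":0},
    {"travel":[0,0,0],"twist":0},
  ],
)

```text
time_s: 8.0
tcp_pos: [0.5362, -0.1504, 0.1231]
eef_rot: [-1.335, 0.992, -0.989]
force: [-0.3, -0.1, 0.3]
opening: 0.0605
```

>>> carry_out(
  rows=[
    {"travel":[0,0,0],"twist":0},
    {"travel":[0,0,0],"twist":0},
    {"travel":[0,0,0],"twist":0},
  ],
  fingers=0.0,
  newtons=40,
)

```text
time_s: 8.38
tcp_pos: [0.5371, -0.1507, 0.125]
eef_rot: [-1.334, 0.989, -0.991]
force: [-1.4, 0.5, 4.5]
opening: 0.0263
```

```bash
python3 - <<'E'
from h import *
M=go([.5365,-.1505,.12],-75)
# arc: relative to handle now; pivot, 5 rows per call
p=np.array([.5359,-.1505,0]); piv=np.array([.4468,-.1500,0]); r=p-piv; print(r)
N=6; d=.524/N
for k in range(N):
    q=R.from_rotvec([0,0,d*(k+1)]).apply(r)-R.from_rotvec([0,0,d*k]).apply(r)
    print((( R.from_rotvec([0,0,d*k]).as_matrix()@M).T@q).round(4))
E
```

```text
tcp [ 0.5371 -0.1507  0.125 ] yaw deg -73.18 travel [-0.0004  0.005  -0.0006] j [ 0.57  0.32 -0.45  1.77  0.16  1.08 -1.2 ] F [-1.4  0.5  4.5]
twist 0.032
[ 0.0891 -0.0005  0.    ]
[-0.0075 -0.      0.002 ]
[-0.0075 -0.      0.002 ]
[-0.0075 -0.      0.002 ]
[-0.0075 -0.      0.002 ]
[-0.0075 -0.      0.002 ]
[-0.0075 -0.      0.002 ]
```

>>> carry_out(
  rows=[
    {"travel":[-0.0076,0,0.002],"twist":-0.087},
    {"travel":[-0.0076,0,0.002],"twist":-0.087},
    {"travel":[-0.0076,0,0.002],"twist":-0.087},
  ],
)

```text
time_s: 8.75
tcp_pos: [0.5344, -0.1272, 0.125]
eef_rot: [-1.422, 0.788, -0.791]
force: [-1.4, 0.4, 5.3]
opening: 0.0264
```

>>> carry_out(
  rows=[
    {"travel":[-0.0076,0,0.002],"twist":-0.087},
    {"travel":[-0.0076,0,0.002],"twist":-0.087},
    {"travel":[-0.0076,0,0.002],"twist":-0.087},
    {"travel":[0,0,0],"twist":0},
    {"travel":[0,0,0],"twist":0},
  ],
)

```text
time_s: 9.38
tcp_pos: [0.5257, -0.1056, 0.125]
eef_rot: [-1.488, 0.59, -0.593]
force: [-0.1, 0.7, 5.3]
opening: 0.0264
```

```bash
python3 - <<'E'
from h import *
from cell import vision
go([.4468+.09*np.cos(.514),-.15+.09*np.sin(.514),.12])
for n,(r0,r1,c0,c1) in dict(scene=(170,360,260,450),top=(140,335,290,485)).items():
    a=vision.read_camera(n)["img"][r0:r1,c0:c1,::-1]; cv2.imwrite(f"pics/{n}7.png",cv2.resize(a,(585,585),interpolation=2))
E
```

```text
tcp [ 0.5257 -0.1056  0.125 ] yaw deg -43.33 travel [-0.0003  0.005  -0.0005] j [ 0.6   0.29 -0.55  1.82  0.17  1.07 -0.78] F [-0.1  0.7  5.3]
```

View pics/scene7.png

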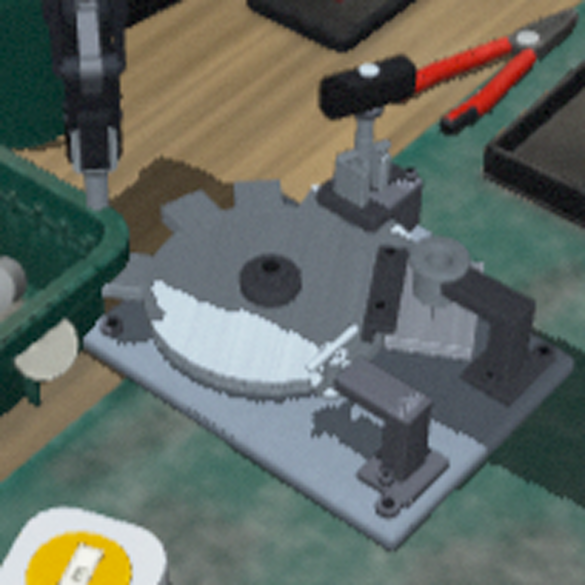

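View pics/top7.png

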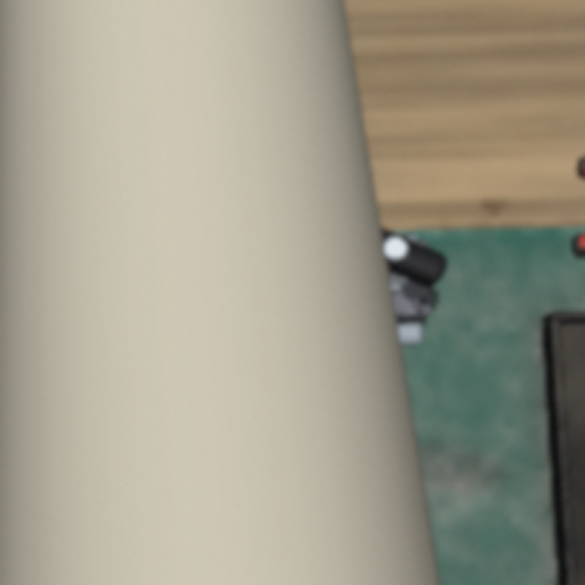

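>>> carry_out(
  rows=[
    {"travel":[0,0,0],"twist":0},
    {"travel":[0,0,0],"twist":0},
    {"travel":[0,0,0],"twist":0},
  ],
  fingers=0.055,
)

```text
time_s: 9.85
tcp_pos: [0.525, -0.1055, 0.1241]
eef_rot: [-1.489, 0.591, -0.59]
force: [0.5, -0.1, 0.3]
opening: 0.0548
```

>>> carry_out(
  rows=[
    {"travel":[0,-0.02,0],"twist":0},
    {"travel":[0,-0.03,0],"twist":0},
    {"travel":[0,-0.02,0],"twist":0},
    {"travel":[0,0,0],"twist":0},
  ],
)

```text
time_s: 10.35
tcp_pos: [0.5259, -0.1056, 0.1956]
eef_rot: [-1.489, 0.588, -0.593]
force: [-0.1, 0.3, -0.2]
opening: 0.0549
```

```bash
python3 - <<'E'
from h import *
go([.4455,-.2252,.195],-24.5)
E
```

```text
tcp [ 0.5259 -0.1056  0.1956] yaw deg -43.27 travel [ 0.0234  0.0005 -0.1422] j [ 0.61  0.22 -0.56  1.74  0.13  1.21 -0.74] F [-0.1  0.3 -0.2]
twist -0.328
```

>>> carry_out(
  rows=[
    {"travel":[0.006,0,-0.0356],"twist":0},
    {"travel":[0.006,0,-0.0356],"twist":0},
    {"travel":[0.006,0,-0.0356],"twist":0},
    {"travel":[0.0055,0,-0.0355],"twist":-0.164},
    {"travel":[0,0,0],"twist":-0.164},
  ],
)

```text
time_s: 10.98
tcp_pos: [0.4424, -0.2278, 0.193]
eef_rot: [-1.545, 0.336, -0.333]
force: [-0.4, 1.6, 0.4]
opening: 0.0548
```

>>> carry_out(
  rows=[
    {"travel":[0,0,0],"twist":0},
    {"travel":[0,0,0],"twist":0},
  ],
)

```text
time_s: 11.22
tcp_pos: [0.4447, -0.2247, 0.1937]
eef_rot: [-1.544, 0.338, -0.337]
force: [-0.1, -0.3, 0.5]
opening: 0.0549
```

```bash
python3 - <<'E'
from h import *
from cell import vision
go([.4455,-.2252,.1155],-24.5)
for n,(r0,r1,c0,c1) in dict(scene=(120,310,280,470),top=(140,335,290,485)).items():
    a=vision.read_camera(n)["img"][r0:r1,c0:c1,::-1]; cv2.imwrite(f"pics/{n}8.png",cv2.resize(a,(585,585),interpolation=2))
E
```

```text
tcp [ 0.4447 -0.2247  0.1937] yaw deg -24.63 travel [ 0.001   0.0782 -0.0001] j [ 0.84  0.13 -0.49  1.84  0.06  1.19 -0.1 ] F [-0.1 -0.3  0.5]
twist -0.002
```

View pics/scene8.png

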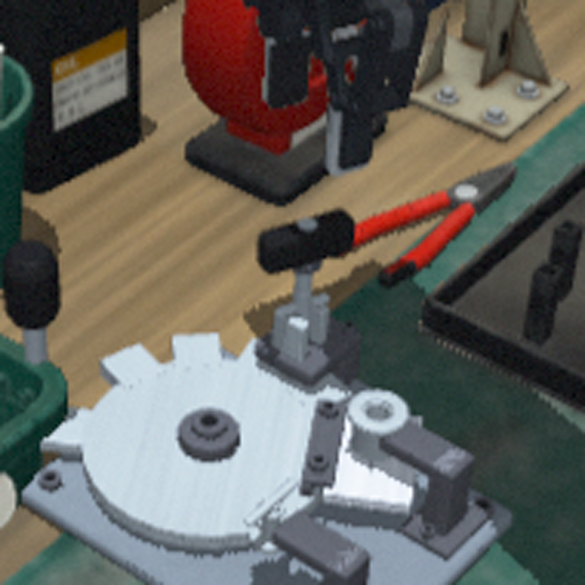

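View pics/top8.png

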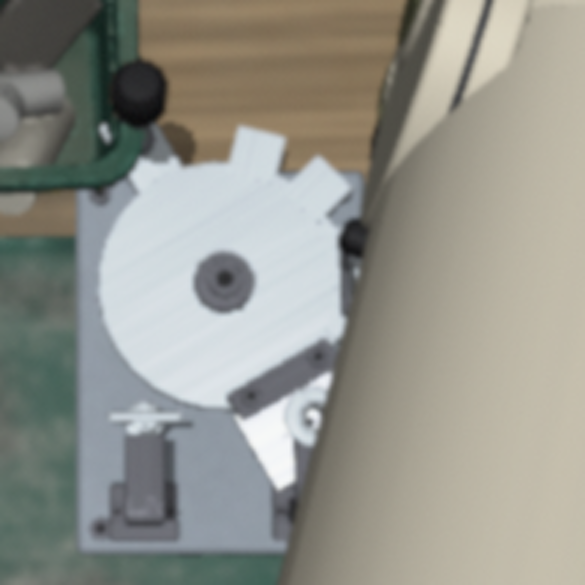

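```bash
python3 - <<'E'
from h import *
h1=atz('top',290+139/3,140+91/3,.14); h0=atz('top',300+203/3,140+58/3,.14); h2=atz('top',300+201/3,140+67/3,.13)
print(h0,h1)
for piv in ([.447,-.1505],[.4465,-.150]):
  print(np.arctan2(h1[1]-piv[1],h1[0]-piv[0])-np.arctan2(h0[1]-piv[1],h0[0]-piv[0]),np.hypot(h1[0]-piv[0],h1[1]-piv[1]))
E
```

```text
[ 0.5363245  -0.15104746  0.14      ] [ 0.5212463  -0.10626015  0.14      ]
0.5434931662241278 0.08642729435681766
0.541109929458933 0.08660360074916562
```

>>> carry_out(
  rows=[
    {"travel":[0,0.03,0],"twist":0},
    {"travel":[0,0.03,0],"twist":0},
    {"travel":[0.0005,0.018,0],"twist":0},
    {"travel":[0,0,0],"twist":0},
  ],
)

```text
time_s: 11.82
tcp_pos: [0.4447, -0.225, 0.1154]
eef_rot: [-1.544, 0.337, -0.334]
force: [0.2, -0.3, 0.6]
opening: 0.0553
```

>>> carry_out(
  rows=[
    {"travel":[0,0,0],"twist":0},
    {"travel":[0,0,0],"twist":0},
    {"travel":[0,0,0],"twist":0},
    {"travel":[0,0,0],"twist":0},
  ],
  fingers=0.0,
  newtons=60,
)

```text
time_s: 12.32
tcp_pos: [0.4456, -0.2257, 0.1174]
eef_rot: [-1.545, 0.334, -0.336]
force: [-1.1, 1.3, 5.4]
opening: 0.0151
```

>>> carry_out(
  rows=[
    {"travel":[0,-0.0035,0],"twist":0},
    {"travel":[0,0,0],"twist":0},
    {"travel":[0,0,0],"twist":0},
  ],
)

```text
time_s: 12.7
tcp_pos: [0.4453, -0.2255, 0.1196]
eef_rot: [-1.545, 0.335, -0.335]
force: [4.1, -1.6, -9.2]
opening: 0.0149
```

>>> carry_out(
  rows=[
    {"travel":[0,0,0],"twist":0.15},
    {"travel":[0,0,0],"twist":0.15},
    {"travel":[0,0,0],"twist":0.15},
    {"travel":[0,0,0],"twist":0.15},
  ],
)

```text
time_s: 13.2
tcp_pos: [0.4448, -0.2252, 0.1194]
eef_rot: [-1.417, 0.805, -0.803]
force: [2.3, -0.1, -8.1]
opening: 0.015
```

>>> carry_out(
  rows=[
    {"travel":[0,0,0],"twist":0.15},
    {"travel":[0,0,0],"twist":0.15},
    {"travel":[0,0,0],"twist":0.15},
    {"travel":[0,0,0],"twist":0.1},
    {"travel":[0,0,0],"twist":0},
  ],
)

```text
time_s: 13.82
tcp_pos: [0.4447, -0.2247, 0.1193]
eef_rot: [-1.207, 1.214, -1.212]
force: [1.6, 3.2, -9.2]
opening: 0.0144
```

```bash
python3 - <<'E'
from h import *
go([.4453,-.225,.1],-90.4)
E
```

```text
tcp [ 0.4447 -0.2247  0.1193] yaw deg -90.29 travel [0.0003 0.0193 0.0006] j [ 0.71  0.2  -0.37  1.92  0.08  1.03 -1.27] F [ 1.6  3.2 -9.2]
twist 0.002
```

>>> carry_out(
  rows=[
    {"travel":[0,0.006,0],"twist":0},
    {"travel":[0,0.006,0],"twist":0},
    {"travel":[0,0,0],"twist":0},
  ],
)

```text
time_s: 14.2
tcp_pos: [0.4448, -0.2249, 0.1071]
eef_rot: [-1.207, 1.214, -1.212]
force: [-0.9, 3.6, -7.8]
opening: 0.0152
```

>>> carry_out(
  rows=[
    {"travel":[0,0.005,0],"twist":0},
    {"travel":[0,0.005,0],"twist":0},
    {"travel":[0,0,0],"twist":0},
  ],
)

```text
time_s: 14.58
tcp_pos: [0.4449, -0.225, 0.0976]
eef_rot: [-1.207, 1.214, -1.212]
force: [-1.5, 6.1, -5.8]
opening: 0.0145
```

>>> carry_out(
  rows=[
    {"travel":[0,0.002,0],"twist":0},
    {"travel":[0,0.001,0],"twist":0},
    {"travel":[0,0,0],"twist":0},
  ],
)

```text
time_s: 14.95
tcp_pos: [0.445, -0.2251, 0.0953]
eef_rot: [-1.207, 1.214, -1.213]
force: [-2.3, 6.1, -2.0]
opening: 0.015
```

>>> carry_out(
  rows=[
    {"travel":[0,0,0],"twist":0},
    {"travel":[0,0,0],"twist":0},
    {"travel":[0,0,0],"twist":0},
  ],
  fingers=0.05,
)

```text
time_s: 15.32
tcp_pos: [0.4456, -0.2261, 0.0954]
eef_rot: [-1.206, 1.213, -1.215]
force: [-0.0, 1.0, 0.0]
opening: 0.0502
```

>>> carry_out(
  rows=[
    {"travel":[0,-0.03,0],"twist":0},
    {"travel":[0,-0.04,0],"twist":0},
    {"travel":[0,-0.04,0],"twist":0},
    {"travel":[0.03,-0.02,-0.02],"twist":0},
    {"travel":[0.05,0,-0.02],"twist":0},
  ],
)

```text
time_s: 15.95
tcp_pos: [0.4057, -0.3056, 0.2274]
eef_rot: [-1.207, 1.207, -1.215]
force: [0.2, -0.4, -1.1]
opening: 0.0503
```

>>> carry_out(
  rows=[
    {"travel":[0.05,0,-0.02],"twist":0},
    {"travel":[0.05,0,-0.02],"twist":0},
    {"travel":[0.05,0,-0.02],"twist":0},
    {"travel":[0.03,0,-0.02],"twist":0},
    {"travel":[0,0,0],"twist":0},
  ],
)

```text
time_s: 16.58
tcp_pos: [0.3208, -0.4874, 0.2246]
eef_rot: [-1.205, 1.218, -1.218]
force: [0.9, 1.0, 0.2]
opening: 0.0499
```

```bash
python3 - <<'E'
from h import *
from cell import vision,arm
print(arm.observe()['time_s'])
for n,(r0,r1,c0,c1) in dict(scene=(170,360,260,450),top=(140,335,290,485)).items():
    a=vision.read_camera(n)["img"][:,:,::-1]; cv2.imwrite(f"pics/{n}9f.png",a); cv2.imwrite(f"pics/{n}9.png",cv2.resize(a[r0:r1,c0:c1],(585,585),interpolation=2))
E
```

```text
16.575
```

View pics/scene9.png

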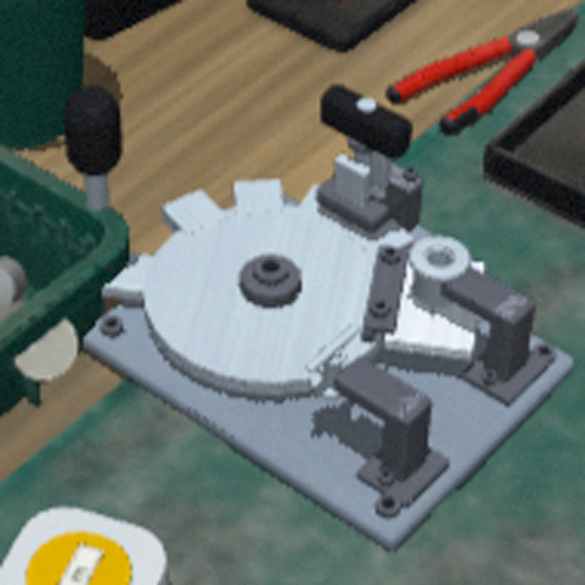

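View pics/top9.png

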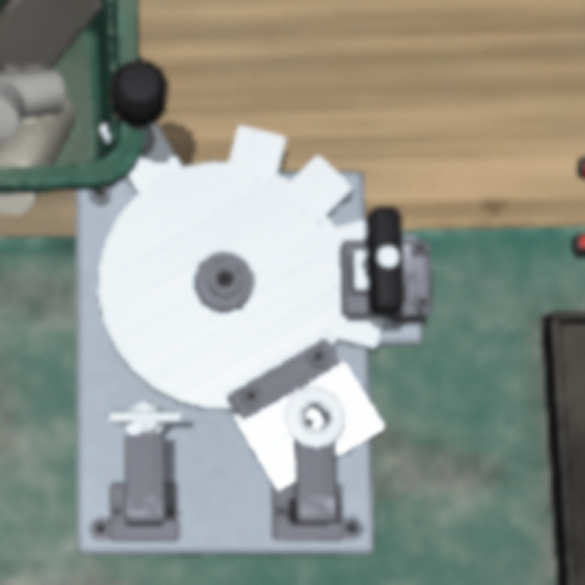

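```bash
python3 - <<'E'
import cv2,numpy as np
for n,b in (('scene',(190,230,355,402)),('top',(205,250,405,440))):
    A,B=[cv2.imread(f"pics/{n}{k}.png",0).astype(np.float32) for k in('0','9f')]
    r0,r1,c0,c1=b; w=cv2.createHanningWindow((c1-c0,r1-r0),cv2.CV_32F)
    print(n,cv2.phaseCorrelate(A[r0:r1,c0:c1].copy(),B[r0:r1,c0:c1].copy(),w))
    print(np.abs(A-B)[r0:r1,c0:c1].mean())
A,B=[cv2.imread(f"pics/top{k}.png",0).astype(np.float32)[235:310,200:275].copy() for k in('0','9f')]
print('tape',cv2.phaseCorrelate(A,B))
from h import *
from scipy.spatial.transform import Rotation
go([0,0,0])
E
```

```text
scene ((0.13748552825389737, -0.039359037948852205), 0.9821867237488429)
2.275
top ((-0.07242370950218202, 0.5231053172307725), 0.9412573667220128)
0.84698415
tape ((0.4961065605030228, 0.5180517483249147), 0.9818374596489801)
tcp [ 0.3238 -0.4845  0.2249] yaw deg -90.37 travel [-0.4824  0.2248 -0.327 ] j [ 1.02  0.26 -0.14  1.61  0.04  1.28 -0.7 ] F [0.7 0.  0.6]
```

```bash
python3 -c "
from cell import arm
print(arm.hand_in())"
```

```text
the job is handed in; nothing more can be done
None
```

I pulled the T-knob up 26 mm and twisted it about 1.15 rad, and it stayed out. I then swung the plate by its handle about +0.52 rad, bringing the blank under the hollow drill bush. Finally I twisted the knob back to 0 and lowered the plunger into the notch. The job was handed in at about 17 s with the arm clear of everything.

**Last checks:**
- **Plunger:** in the scene view the knob is within 0.15 px of where it sat when locked at the start. That matches it being fully home, and the notch tabs sit on either side of the plunger.
- **Blank:** it sits squarely under the bush. The cross itself is hidden by the bush, so I judged this from the blank, the notch and the handle rather than from the cross.
- **Tape measure:** the picture comparison gave a shift of about 0.5 px. I put that down to a bias of the method on odd-sized image crops, so I take it as unmoved.
- **Forces:** the readings at the end of each move stayed at around 10 N or less.

**Disagreement:** before locking, the top camera gave a swing angle of about 0.54 rad, while the arm's own readings gave about 0.525 rad. Both were within the range where the plunger tip draws the plate into the notch. The two cameras also disagreed by about 3–5 mm on point positions.

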